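# Part the nested brush pots

### The arm

A 6-joint arm with a two-finger parallel gripper is mounted at the origin on the work surface. World frame = base frame: x ahead of the robot, y to its left, z up, the work surface at z = 0. Lengths are in m, angles in rad, forces in N, time in s.
With the tool pointing down it reaches from about 0.4 to 0.925 m from the base axis. Payload 3.4 kg.
Tool frame: the origin (TCP) lies on the front face of the gripper's body, between the roots of the fingers; the fingertips stand 73 mm ahead of it and the grasp point (between the pads) lies 54 mm ahead of it; z points along the fingers, y is the line along which they close (so a half turn about z gives the same grasp; the last joint's range is limited). The gripper opens to 85 mm and grips with 20 to 120 N. Pads are 22 mm wide; open, the fingers measure 114 mm over their backs; the gripper's body (76 mm by 85 mm) begins 54 mm behind the grasp point. The pads swing forward as they close: fully open they stand 13 mm farther back than shut.
Start: joints at [1.067, 0.307, 1.506, -0, 1.328, -0.073], TCP at [0.24, 0.522, 0.304] pointing down, gripper open.
Joint ranges: [-3.12, 3.12], [-1.05, 2.28], [0.14, 2.33], [-1.42, 4.57], [0.1, 2.73], [-2.68, 2.68]. Speed limits (rad/s): [2.57, 2.57, 3.14, 3.14, 3.14, 3.14].

### API

Orientations are given as a unit quaternion [x, y, z, w].
In Python, from workcell import * gives the robot as it stands.
- The arm moves only by the tool carry_out, never from a script. Its arguments are lists of equal length, an entry for each row: "translation": the shift along the tool's x, y, z in mm, a list of three; "turn": the turn, a rotation vector about the tool's x, y, z in degrees, a list of three. A call has 1 to 20 rows; each row shifts and turns the commanded pose from where the row before left it, along the tool's axes as they then stand; what a row does not reach is not made up. A row lasts 1/12 s, in which the tool goes at most 41.7 mm and 7.16 degrees, less where a joint would pass 70% of its speed; a pose out of reach is approached as far as the arm can. A call is refused whole if a number of a shift passes 41.7 or a number of a turn 7.16, either way. A call with a gripper value outside its range is refused whole. "fingers" is the closure, from 0 (fully open) to 1 (shut), set as the call begins (left out, the last holds). The fingers move at their own pace and stop on an object; "newtons" is the grip in N (left out, the last holds). Time passes only in rows, so rows that do not move let the fingers close. It gives the time, the measured TCP pose, the force, the opening and the grip force at its end, in the units of the state.
- get_state(): the state, without advancing time (a new reading comes with each control period).
- get_image(name): name is "side" or "top" or "wrist"; returns the picture (400x640x3 uint8, red, green, blue); there is no depth.
- camera_params(name): a dict with "intrinsics" (3x3 intrinsics, pixels), "R" (3x3) and "t" (3): a world point X has camera coordinates R X + t. Camera axes: x right, y down, z forward; pixel columns grow to the right and rows downward; lengths in m; the calibration is good to about 2 mm. The wrist camera is an equidistant fisheye: a pixel r from the principal point sees the ray r / f radians off the axis. A picture is of the moment at which its call begins: read the wrist's pose just before it. camera_params takes no time and is no camera call; for the wrist camera it gives the pose at the moment of the call.
- sign_off(): hands the job in; it is judged then, once.
The state is a dict: "time_s": time; "joints": joint angles; "qd": joint speeds; "joint_torque": joint torques, N m; "tool_pos": TCP position; "orientation": TCP orientation; "contact_force": force on the tool from outside, world axes, zero at the start; "wrist_torque": the same for the moment, N m; "grip_width": finger opening in m; "grip_force": force on a finger pad.
Only numpy, scipy, OpenCV 4.12 (cv2) and the standard library are available. Lean on these libraries where they do the work, as an engineer would, in place of code of your own. Each camera call takes 0.05 s, during which the arm holds its last target. There are 200 camera calls.

### The job

A narrow brush pot is tightly nested inside a wider one on the writing desk. Draw the narrow pot straight up out of the wide one, then stand each pot upright in the empty wooden holder of its own size, fully down in the well. Do not let either pot topple on the way.

Things in the scene. Friction and masses are not known exactly. Their poses are not given: they have to be found in the camera images.
- pot_small: Narrow tall brown wooden pot, open top, outer diameter 54 mm, height 130 mm, wall 3 mm, about 0.12 kg. Origin: centre of its underside; z up its axis. At the start it stands inside pot_large, 2 mm of play all round, its underside 6 mm above pot_large's: its upper 51 mm stand out above the wide pot's rim (rim 85 mm, its top 136 mm above the desk). Grip it there, across its outside.
- pot_large: Wide short pot of the same wood, outer diameter 64 mm, inner 58 mm, height 85 mm, floor 6 mm, about 0.35 kg. Origin: centre of its underside; z up its axis. Stands loose on the desk (z = 0), heavy enough to stay when the narrow pot is drawn out slowly and straight; once empty, grip it across its outside. An eraser, tape, chalks, a box and a glue bottle (up to 100 mm high) stand about.
- holder_narrow: Holder for the narrow pot: fixed pale wooden block 88 x 88 x 20 mm, empty, with a round well 61 mm across, 14 mm deep, mouth bevelled by 6 mm. Origin: centre of the block's underside, on the desk; well floor 6 mm and block top 20 mm above it. Holders stand in a row beyond the pots, centres 0.19 m or more apart and 0.14 m or more from the nested pots, and change places between runs.
- holder_wide: Holder for the wide pot: the same kind of fixed block, empty, but 100 x 100 x 20 mm with a well 72 mm across, 14 mm deep, same bevel. Origin: centre of its underside; well floor 6 mm and block top 20 mm above it. A third holder in the row (not listed) already holds a fat pot of pens; it has no part in the job. The pens reach 160 mm above the desk: carry pots with their undersides above 180 mm.
There are look-alikes about, which are no part of the job. What is shaped like the holder_wide but orange or pink is not meant.

How it is judged:
By the outcome, as a careful person would: the job done as asked, in the order asked, and still so for the second after the job is handed in, with the robot touching nothing.
It also fails if it takes over 64 s, if anything falls off the work surface, if the arm or the gripper's body presses on something with over 40 N, if the wrist force passes 120 N, or if a joint passes its speed limit or range.

## Working session

There is one attempt and no reset: what is moved stays moved. The work goes in short steps, Python scripts to look and compute and a tool call to move; the robot and the scene stay as the last step left them, time stands still between calls to the robot, and variables do not carry over. Pictures are saved under pics/ and viewed, at most 12 in all, crops included, and the job is handed in when it is done.

Besides the shell and the picture viewer there is one more tool, called after ">>>" as name(argument=value, ...) on one line, values as JSON. carry_out: Moves the arm, as the interface text tells. Its arguments: {"type":"object","properties":{"translation":{"type":"array"},"turn":{"type":"array"},"fingers":{"type":"number"},"newtons":{"type":"number"}},"required":["translation","turn"]}

```bash
mkdir -p pics; ls; python3 - <<'E'
from workcell import *
import cv2,numpy as np
s=get_state();print(s)
for n in("top","side"):
    im=get_image(n);cv2.imwrite(f"pics/{n}0.png",im[:,:,::-1]);p=camera_params(n);print(n,p)
    np.save(f"pics/{n}0.npy",im)
E
```

```text
pics
{'time_s': 0.0, 'joints': array([ 1.06650620e+00,  3.07576809e-01,  1.50769081e+00, -1.80408512e-05,
        1.32836557e+00, -7.35071179e-02]), 'qd': array([ 4.31863941e-04,  6.88589639e-05,  1.26068433e-03, -4.56502269e-04,
       -9.33711424e-04,  1.50427920e-03]), 'joint_torque': array([-5.78650033e-04, -4.57562578e+01, -2.51905417e+01, -2.34535119e-04,
        1.35532414e-02, -2.58058833e-05]), 'tool_pos': array([0.23987505, 0.52197206, 0.30297212]), 'orientation': array([ 2.13727666e-01,  9.76892749e-01, -9.80477166e-04, -2.82278355e-04]), 'contact_force': array([-0.38520931,  0.24335034, -0.53275093]), 'wrist_torque': array([ 0.04323427, -0.03166001, -0.05781265]), 'grip_force': 0.0, 'grip_width': 0.08541549661563073}
top {'intrinsics': array([[392.60981393,   0.        , 324.91785134],
       [  0.        , 392.60981393, 197.24976366],
       [  0.        ,   0.        ,   1.        ]]), 'R': array([[ 0.00921244, -0.99960029, -0.02672802],
       [-0.99591204, -0.00676998, -0.09007427],
       [ 0.08985732,  0.02744856, -0.99557633]]), 't': array([0.01346668, 0.47066365, 1.01669171])}
side {'intrinsics': array([[440.16950113,   0.        , 318.37250562],
       [  0.        , 440.16950113, 200.47680839],
       [  0.        ,   0.        ,   1.        ]]), 'R': array([[ 0.99876296, -0.04935023,  0.00609106],
       [-0.02613527, -0.62520673, -0.78002147],
       [ 0.04230241,  0.77889736, -0.6257231 ]]), 't': array([-0.48200092,  0.05435953,  0.99018595])}
```

View pics/top0.png

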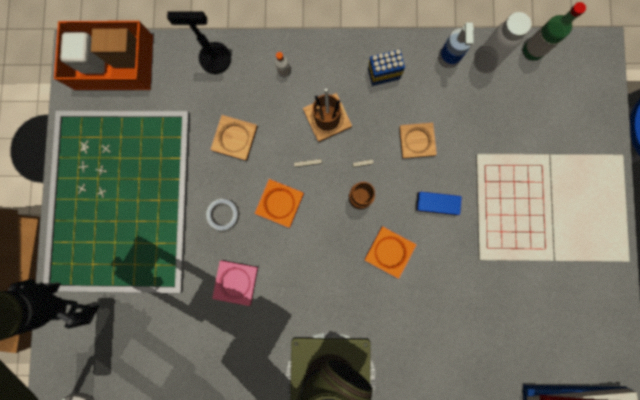

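View pics/side0.png

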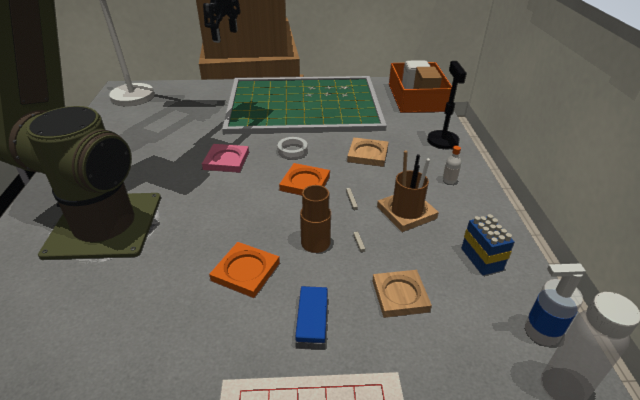

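Top view: the nested pots are at (362,195). The pale empty holders are at (234,138) and (418,140), and the pen holder at (327,115). Orange look-alikes are at (279,203) and (391,251), and a pink one at (235,282). The side view agrees: pots at (316,218), pale holders at (368,151) and (402,292). I'll tell wide from narrow by measured size.

```bash
cat > h.py <<'E'
import numpy as np,cv2
def ray(p,uv,z):
    K,R,t=p["intrinsics"],p["R"],p["t"]
    uv=np.atleast_2d(np.array(uv,float)); d=np.c_[uv,np.ones(len(uv))]@np.linalg.inv(K).T@R
    c=-R.T@t
    return (c+d*((z-c[2])/d[:,2])[:,None])[:,:2]
def proj(p,X):
    c=p["R"]@np.array(X)+p["t"]; u=p["intrinsics"]@c; return u[:2]/u[2]
def box(im,uv,r,lo,hi):
    m=cv2.inRange(cv2.cvtColor(im,cv2.COLOR_RGB2HSV),lo,hi); k=np.zeros_like(m)
    k[uv[1]-r:uv[1]+r,uv[0]-r:uv[0]+r]=255; m&=k
    n,l,st,c=cv2.connectedComponentsWithStats(m); i=1+st[1:,4].argmax()
    m=(l==i).astype(np.uint8)*255
    return m,max(cv2.findContours(m,cv2.RETR_EXTERNAL,cv2.CHAIN_APPROX_NONE)[0],key=len)[:,0,:]
E
python3 - <<'E'
from workcell import *
from h import *
for n,L in(("top",{"A":(234,138),"B":(418,140)}),("side",{"A":(368,151),"B":(402,292)})):
    im=np.load(f"pics/{n}0.npy");p=camera_params(n);print(n,"cam",-p["R"].T@p["t"])
    hs=cv2.cvtColor(im,cv2.COLOR_RGB2HSV)
    for k,uv in L.items():
        m,c=box(im,uv,36,(8,70,110),(24,255,255))
        w=ray(p,c,.02).astype(np.float32);r=cv2.minAreaRect(w*1000);print(k,hs[uv[1],uv[0]],r,len(c))
    uv=(362,195) if n=="top" else (316,218)
    m,c=box(im,uv,40,(0,80,10),(20,255,130))
    print("pot",hs[uv[1],uv[0]],c.min(0),c.max(0))
    if n=="side":
        for y in range(c[:,1].min(),c[:,1].max()+1,4):
            x=np.where(m[y])[0];print(y,x.min(),x.max(),end="; ")
    else:
        print("rim",ray(p,cv2.minEnclosingCircle(c)[0],.136),cv2.minEnclosingCircle(c))
im=np.load("pics/top0.npy");s=np.load("pics/side0.npy")
f=lambda a:cv2.resize(a,(390,390),interpolation=cv2.INTER_CUBIC)
cv2.imwrite("pics/crop.png",np.hstack([f(im[160:230,325:395]),f(s[175:265,270:360])])[:,:,::-1])
E
```

```text
top cam [ 0.37725834 -0.01125904  1.05494883]
A [ 17 143 205] ((632.464111328125, 267.0010070800781), (104.5119857788086, 105.19944763183594), 74.00970458984375) 139
B [ 16 144 197] ((626.7268676757812, -228.94586181640625), (92.72303009033203, 92.61043548583984), 5.517184734344482) 129
pot [ 13 182 123] [349 181] [374 208]
rim [[ 0.46618105 -0.07236993]] ((361.76983642578125, 194.96031188964844), 14.329240798950195)
side cam [ 0.44093812 -0.76105414  0.66491972]
A [ 16 124 179] ((632.20068359375, 265.5177001953125), (101.96746063232422, 100.18677520751953), 73.93852233886719) 107
B [ 15 125 180] ((626.0034790039062, -229.342529296875), (89.18482971191406, 88.7803726196289), 4.988096714019775) 161
pot [ 14 162  52] [279 178] [330 252]
178 326 328; 182 323 326; 186 279 324; 190 279 327; 194 296 328; 198 303 328; 202 303 327; 206 303 327; 210 301 329; 214 300 330; 218 301 330; 222 301 329; 226 301 329; 230 301 329; 234 301 329; 238 301 329; 242 301 329; 246 302 328; 250 306 324;
```

View pics/crop.png

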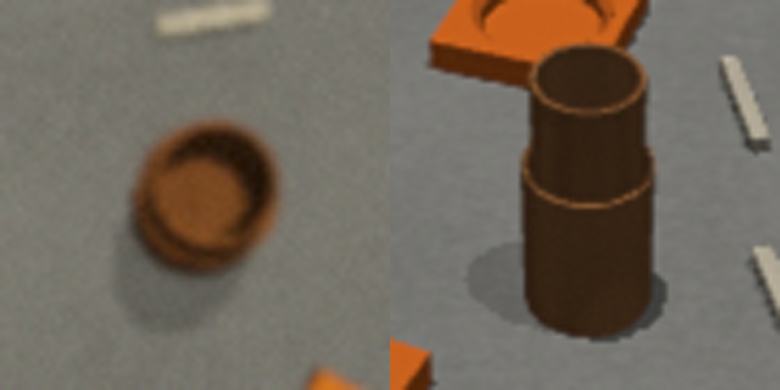

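The crop confirms the nested pair. In the side view, the narrow rim's ellipse is centred near (315.9,193.1) full-frame. In the top view it's near (363.8,193.0).

```bash
python3 - <<'E'
from workcell import *
from h import *
T=camera_params("top");S=camera_params("side")
# pixel-centre convention: crop coords -> px -0.5
print(ray(T,(363.3,192.6),.136),ray(S,(315.4,192.7),.136))
for x,y in((.463,-.075),(.466,-.073),(.466,-.077),(.462,-.073)):
    print(x,y,"top",proj(T,[x,y,.136]),"side",proj(S,[x,y,.136]),proj(S,[x,y,.04]))
    a=[proj(S,[x+.032*np.cos(t),y+.032*np.sin(t),.04]) for t in np.linspace(0,6.28,60)];a=np.array(a);print(a.min(0),a.max(0))
    a=[proj(S,[x+.032*np.cos(t),y+.032*np.sin(t),.0]) for t in np.linspace(0,6.28,60)];a=np.array(a);print(a.min(0),a.max(0))
from scipy.spatial.transform import Rotation as R
print(R.from_quat(get_state()["orientation"]).as_matrix())
w=camera_params("wrist");print(w, -w["R"].T@w["t"])
E
```

```text
[[ 0.47177102 -0.07594965]] [[ 0.47206869 -0.07804025]]
0.463 -0.075 top [362.89258192 196.31774714] side [310.72820973 191.8724057 ] [310.94606288 228.01267445]
[295.74121673 218.03196044] [326.13545515 238.55259178]
[296.22388236 231.64885971] [325.81803338 252.34863496]
0.466 -0.073 top [362.03890387 195.03889865] side [312.21253687 191.21520682] [312.33391515 227.33240684]
[297.15665059 217.3871497 ] [327.49776057 237.83386406]
[297.60129113 230.99709441] [327.14507163 251.62424695]
0.466 -0.077 top [363.74769447 195.05017823] side [312.29081618 192.45468516] [312.40751931 228.61304837]
[297.17912846 218.60152703] [327.62263196 239.18637105]
[297.62463507 232.22378965] [327.26548964 252.98660655]
0.462 -0.073 top [362.03768191 196.73657295] side [310.18488135 191.26642841] [310.43755432 227.38689895]
[295.25755028 217.4384485 ] [325.60134175 237.89183026]
[295.75215248 231.0494353 ] [325.29847542 251.68316435]
[[-9.08624064e-01  4.17614078e-01 -8.90096066e-04]
 [ 4.17615007e-01  9.08622608e-01 -1.63178800e-03]
 [ 1.27303766e-04 -1.85439932e-03 -9.99998272e-01]]
{'intrinsics': array([[309.70691629,   0.        , 317.32057789],
       [  0.        , 309.70691629, 199.79374454],
       [  0.        ,   0.        ,   1.        ]]), 'R': array([[ 0.41627582,  0.90923595, -0.00210265],
       [ 0.87016226, -0.39771391,  0.29093175],
       [ 0.26368936, -0.1229375 , -0.9567415 ]]), 't': array([-0.57494083, -0.03787512,  0.37992321])} [0.17210977 0.55440022 0.37329848]
```

Measured positions:

| Item | Position or size |
|---|---|
| Nested pots | (0.472, -0.077) from both views, within 2 mm |
| holder_wide (A) | (0.632, 0.266), about 100 mm side |
| holder_narrow (B) | (0.626, -0.229), about 89 mm side |

The pale colour rules out the orange and pink blocks. First I'll align the tool with the world axes.

>>> carry_out(translation=[[0,0,0],[0,0,0],[0,0,0],[0,0,0],[0,0,0],[0,0,0]], turn=[[0,0,-4.9],[0,0,-4.9],[0,0,-4.9],[0,0,-4.9],[0,0,-4.9],[0,0,0]], fingers=0)

```text
time_s: 0.6
tool_pos: [0.24, 0.5222, 0.3034]
orientation: [0.001, 1.0, -0.001, -0.0]
contact_force: [-0.1, 0.3, -0.5]
grip_width: 0.0857
grip_force: 0.0
```

>>> carry_out(translation=[[-20,-10,0],[-20,-20,0],[-20,-30,0],[-20,-30,0],[-20,-33,0],[-20,-35,0],[-20,-35,0],[-20,-35,0],[-20,-35,0],[-20,-35,0],[-4,-35,0],[-4,-35,0],[-4,-35,0],[-4,-35,0],[-4,-35,0],[-4,-35,0],[-4,-30,0],[-4,-20,0],[0,-11,0],[0,0,0]], turn=[[0,0,0],[0,0,0],[0,0,0],[0,0,0],[0,0,0],[0,0,0],[0,0,0],[0,0,0],[0,0,0],[0,0,0],[0,0,0],[0,0,0],[0,0,0],[0,0,0],[0,0,0],[0,0,0],[0,0,0],[0,0,0],[0,0,0],[0,0,0]])

```text
time_s: 2.27
tool_pos: [0.4703, -0.0491, 0.3037]
orientation: [0.004, 1.0, -0.0, -0.0]
contact_force: [-0.8, 0.3, -0.1]
grip_width: 0.0852
grip_force: 0.0
```

```bash
python3 - <<'E'
from workcell import *
from h import *
w=camera_params("wrist");im=get_image("wrist");s=get_state();print(s["tool_pos"],s["orientation"],s["joints"])
np.savez("pics/w1.npz",im=im,**w);cv2.imwrite("pics/w1.png",im[:,:,::-1])
E
```

```text
[ 0.47006253 -0.0476576   0.30364905] [ 3.30699362e-03  9.99994392e-01  3.60070733e-04 -3.87337656e-04] [-1.90834319e-01  1.63678841e-01  1.70814006e+00  5.89441937e-04
  1.27066916e+00 -1.75519116e+00]
```

View pics/w1.png

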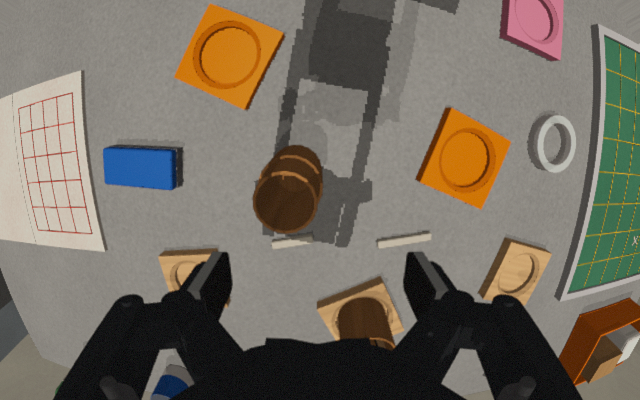

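The wrist view shows the narrow pot's rim ellipse at about x 253–317, y 172–232, centre (285,202). The holder wells are at (188,274) narrow and (516,272) wide. The move fell 29 mm short in y. I'll cast the rim ray.

```bash
cat >> h.py <<'E'
def wray(p,uv,z):
    K=p["intrinsics"]; v=(np.array(uv,float)-K[:2,2])/K[0,0]; th=np.linalg.norm(v)
    d=p["R"].T@np.r_[np.sin(th)*v/th,np.cos(th)]; c=-p["R"].T@p["t"]
    return (c+d*(z-c[2])/d[2])[:2]
E
python3 - <<'E'
from h import *
d=np.load("pics/w1.npz");p={k:d[k] for k in("intrinsics","R","t")}
for uv,z in(((285,202),.136),((253,202),.136),((317,202),.136),((285,172),.136),((285,232),.136),((188,274),.02),((516,272),.02)):print(uv,wray(p,uv,z))
hs=cv2.cvtColor(d["im"],cv2.COLOR_RGB2HSV)
m,c=box(d["im"],(285,195),70,(0,100,20),(16,255,160));print(c.min(0),c.max(0))
for y in range(150,235,6):
    x=np.where(m[y])[0]
    if len(x):print(y,x.min(),x.max(),end="; ")
E
```

```text
(285, 202) [ 0.46969874 -0.07392871]
(253, 202) [ 0.46955646 -0.10034611]
(317, 202) [ 0.46985114 -0.04808236]
(285, 172) [ 0.44499461 -0.07308973]
(285, 232) [ 0.49595016 -0.07499018]
(188, 274) [ 0.61126446 -0.23077801]
(516, 272) [0.62232468 0.25973361]
[253 145] [322 233]
150 280 310; 156 275 316; 162 269 319; 168 264 321; 174 260 321; 180 259 321; 186 256 322; 192 254 321; 198 253 319; 204 253 316; 210 254 316; 216 257 313; 222 262 309; 228 269 302;
```

>>> carry_out(translation=[[-1,-10,0],[0,-14,0],[0,-4,10],[0,0,20],[0,0,25],[0,0,25],[0,0,20],[0,0,15],[0,0,10],[0,0,0],[0,0,0]], turn=[[0,0,0.4],[0,0,0],[0,0,0],[0,0,0],[0,0,0],[0,0,0],[0,0,0],[0,0,0],[0,0,0],[0,0,0],[0,0,0]])

```text
time_s: 3.23
tool_pos: [0.4705, -0.0744, 0.1781]
orientation: [0.005, 1.0, 0.0, -0.001]
contact_force: [-0.0, -0.4, 0.7]
grip_width: 0.0855
grip_force: 0.0
```

```bash
python3 - <<'E'
from workcell import *
from h import *
im=get_image("side");s=get_state();print(s["tool_pos"],s["orientation"])
w=get_image("wrist")
cv2.imwrite("pics/s2.png",np.hstack([cv2.resize(im[90:270,230:410],(400,400)),cv2.resize(w[50:370,160:480],(400,400))])[:,:,::-1])
E
```

```text
[ 0.47112012 -0.07466934  0.17879157] [ 4.77037115e-03  9.99988589e-01  1.36202545e-04 -2.16572981e-04]
```

View pics/s2.png

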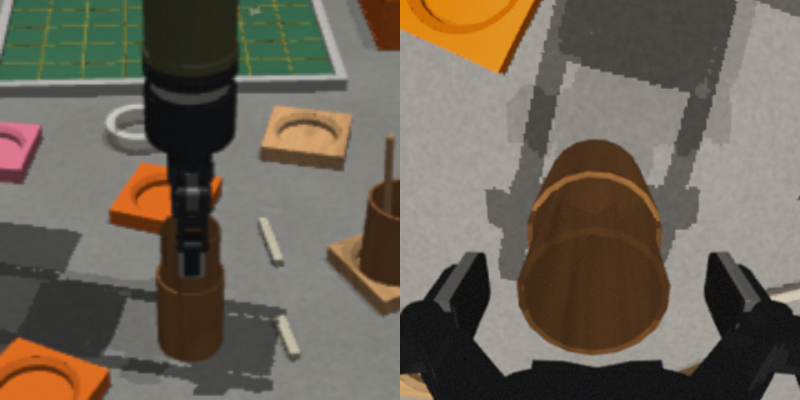

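The pot sits midway between the pads (crop x≈594), and the finger lines up with the pot axis in the side view. I'll go 13 mm lower and grip.

>>> carry_out(translation=[[0,0,5],[0,0,5],[0,0,4],[0,0,0],[0,0,0]], turn=[[0,0,-0.5],[0,0,0],[0,0,0],[0,0,0],[0,0,0]])

```text
time_s: 3.75
tool_pos: [0.4709, -0.0753, 0.1647]
orientation: [0.001, 1.0, 0.0, -0.0]
contact_force: [-0.1, -0.4, 0.8]
grip_width: 0.0854
grip_force: 0.0
```

>>> carry_out(translation=[[0,0,0],[0,0,0],[0,0,0],[0,0,0],[0,0,0],[0,0,0],[0,0,0],[0,0,0],[0,0,0],[0,0,0],[0,0,0],[0,0,0]], turn=[[0,0,0],[0,0,0],[0,0,0],[0,0,0],[0,0,0],[0,0,0],[0,0,0],[0,0,0],[0,0,0],[0,0,0],[0,0,0],[0,0,0]], fingers=1, newtons=35)

```text
time_s: 4.75
tool_pos: [0.4714, -0.0754, 0.1653]
orientation: [0.001, 1.0, -0.0, 0.0]
contact_force: [-0.9, -0.7, 5.9]
grip_width: 0.0526
grip_force: 36.9
```

>>> carry_out(translation=[[0,0,-1],[0,0,-2],[0,0,-2],[0,0,-3],[0,0,-3],[0,0,-3],[0,0,-3],[0,0,-3],[0,0,-3],[0,0,-3]], turn=[[0,0,0],[0,0,0],[0,0,0],[0,0,0],[0,0,0],[0,0,0],[0,0,0],[0,0,0],[0,0,0],[0,0,0]])

```text
time_s: 5.58
tool_pos: [0.4711, -0.0753, 0.1913]
orientation: [0.001, 1.0, -0.0, 0.0]
contact_force: [0.4, 0.3, -0.3]
grip_width: 0.0524
grip_force: 36.8
```

```bash
python3 - <<'E'
from workcell import *
from h import *
im=get_image("side");S=camera_params("side");s=get_state();print(s["tool_pos"],s["contact_force"],s["wrist_torque"],s["grip_force"])
m,c=box(im,(316,218),45,(0,80,10),(20,255,130))
for y in range(180,262,5):
    x=np.where(m[y])[0]
    if len(x):print(y,x.min(),x.max(),end="; ")
cv2.imwrite("pics/s3.png",cv2.resize(im[150:270,260:380],(480,480))[:,:,::-1])
E
```

```text
[ 0.47143297 -0.07536105  0.19177665] [ 0.34842829  0.1712008  -1.17369154] [ 0.00166433  0.00410409 -0.00631475] 36.7795968381688
180 302 327; 185 279 328; 190 279 328; 195 301 327; 200 303 327; 205 303 327; 210 301 329; 215 300 330; 220 301 329; 225 301 330; 230 301 330; 235 301 330; 240 301 329; 245 302 328; 250 307 324;
```

View pics/s3.png

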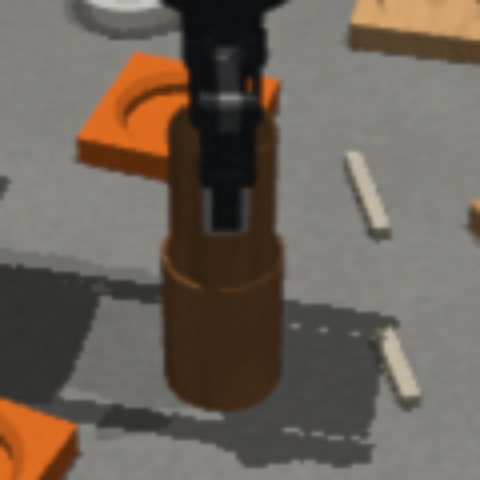

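The wide pot hasn't moved (bottom row still about 252) and the narrow one is rising. The force of -1.2 N matches its weight, so I'll keep going straight up.

>>> carry_out(translation=[[0,0,-3],[0,0,-4],[0,0,-4],[0,0,-4],[0,0,-4],[0,0,-4],[0,0,-4],[0,0,-4],[0,0,-4],[0,0,-4],[0,0,-4],[0,0,-5],[0,0,-5],[0,0,-5],[0,0,-5],[0,0,-5],[0,0,-5],[0,0,-5],[0,0,-5],[0,0,-5]], turn=[[0,0,0],[0,0,0],[0,0,0],[0,0,0],[0,0,0],[0,0,0],[0,0,0],[0,0,0],[0,0,0],[0,0,0],[0,0,0],[0,0,0],[0,0,0],[0,0,0],[0,0,0],[0,0,0],[0,0,0],[0,0,0],[0,0,0],[0,0,0]])

```text
time_s: 7.3
tool_pos: [0.4711, -0.0752, 0.2794]
orientation: [0.001, 1.0, 0.0, 0.0]
contact_force: [0.5, -0.1, -0.9]
grip_width: 0.053
grip_force: 36.8
```

>>> carry_out(translation=[[0,0,-8],[0,0,-12],[0,0,-15],[0,0,-15],[0,0,-15],[0,0,-10],[0,0,-5],[0,0,0]], turn=[[0,0,0],[0,0,0],[0,0,0],[0,0,0],[0,0,0],[0,0,0],[0,0,0],[0,0,0]])

```text
time_s: 7.97
tool_pos: [0.4716, -0.0754, 0.3602]
orientation: [0.001, 1.0, -0.0, 0.001]
contact_force: [0.1, -1.0, -1.5]
grip_width: 0.0526
grip_force: 36.8
```

>>> carry_out(translation=[[-4,-4,0],[-8,-8,0],[-12,-12,0],[-14,-14,0],[-14,-14,0],[-14,-14,0],[-14,-14,0],[-14,-14,0],[-14,-14,0],[-14,-14,0],[-12,-12,0],[-10,-10,0],[-7,-6,0],[-4,-4,0],[0,0,0],[0,0,0]], turn=[[0,0,0],[0,0,0],[0,0,0],[0,0,0],[0,0,0],[0,0,0],[0,0,0],[0,0,0],[0,0,0],[0,0,0],[0,0,0],[0,0,0],[0,0,0],[0,0,0],[0,0,0],[0,0,0]])

```text
time_s: 9.3
tool_pos: [0.6257, -0.2295, 0.3581]
orientation: [0.001, 1.0, 0.0, -0.001]
contact_force: [-1.1, 0.1, -0.4]
grip_width: 0.053
grip_force: 36.8
```

```bash
python3 - <<'E'
from workcell import *
from h import *
s=get_state();print(s["tool_pos"],s["orientation"])
a=get_image("top");b=get_image("side");w=get_image("wrist")
np.savez("pics/n4.npz",a=a,b=b,w=w,**camera_params("wrist"))
S=camera_params("side");T=camera_params("top")
# expected pot outline in side view: bottom & axis
x,y,z=s["tool_pos"]
for zz in (z-.159,z-.09):print("side exp",proj(S,[x,y,zz]),proj(S,[x-.027,y,zz]),proj(S,[x+.027,y,zz]))
u=proj(S,[x,y,z-.12]).astype(int)
m,c=box(b,tuple(u),60,(0,80,10),(20,255,130))
for yy in range(c[:,1].min(),c[:,1].max()+1,8):
    q=np.where(m[yy])[0];print(yy,q.min(),q.max(),end="; ")
cv2.imwrite("pics/n4.png",np.hstack([cv2.resize(b[u[1]-80:u[1]+120,max(u[0]-100,0):u[0]+100],(400,400)),cv2.resize(w[50:370,160:480],(400,400))])[:,:,::-1])
E
```

```text
[ 0.62565961 -0.22948147  0.35811874] [ 8.01205195e-04  9.99999293e-01  4.17926755e-04 -7.72928876e-04]
side exp [414.27971787 216.622064  ] [397.76645456 217.08409537] [430.74018358 216.16150988]
side exp [420.7347347  182.31068468] [403.16678437 182.74395506] [438.24290261 181.87888869]
139 419 421; 147 409 425; 155 404 424; 163 404 423; 171 403 441; 179 396 439; 187 395 437; 195 393 435; 203 378 434; 211 382 433; 219 390 434; 227 398 420;
```

View pics/n4.png

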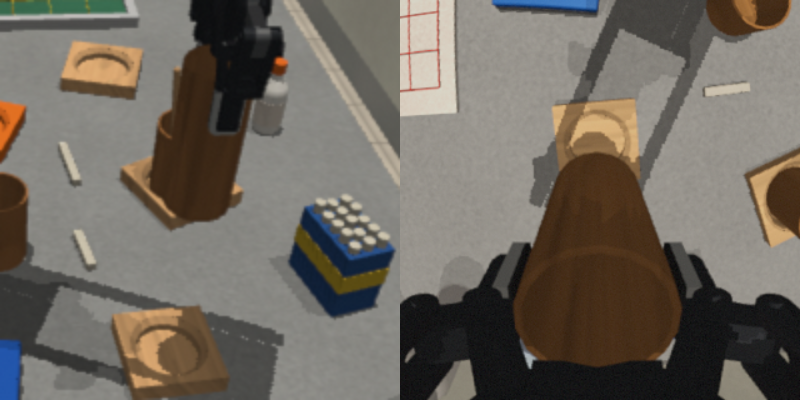

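The pot hangs plumb and centred in the pads (side-view bottom arc at about (413,226), as predicted). The narrow holder lies below it. I'll lower to about 30 mm above the well floor and check alignment.

>>> carry_out(translation=[[0,0,6],[0,0,12],[0,0,16],[0,0,18],[0,0,18],[0,0,18],[0,0,18],[0,0,16],[0,0,14],[0,0,10],[0,0,8],[0,0,5],[0,0,3],[0,0,0]], turn=[[0,0,0],[0,0,0],[0,0,0],[0,0,0],[0,0,0],[0,0,0],[0,0,0],[0,0,0],[0,0,0],[0,0,0],[0,0,0],[0,0,0],[0,0,0],[0,0,0]])

```text
time_s: 10.62
tool_pos: [0.6258, -0.2294, 0.1967]
orientation: [0.001, 1.0, 0.0, -0.0]
contact_force: [0.3, -0.4, -0.9]
grip_width: 0.0528
grip_force: 36.8
```

```bash
python3 - <<'E'
from workcell import *
from h import *
s=get_state();print(s["tool_pos"],s["orientation"])
b=get_image("side");S=camera_params("side");x,y,z=s["tool_pos"]
t=np.linspace(0,6.28,90)
u=proj(S,[x,y,z-.12]).astype(int)
m,c=box(b,tuple(u),60,(0,80,10),(13,255,130))
for yy in range(c[:,1].min(),c[:,1].max()+1,6):
    q=np.where(m[yy])[0];print(yy,q.min(),q.max(),end="; ")
a=np.array([proj(S,[x+.027*np.cos(k),y+.027*np.sin(k),z-.159]) for k in t]);print("\nbottom exp",a.min(0),a.max(0),a[a[:,1].argmax()])
for zz in(z-.07,z-.1,z-.13):
    a=np.array([proj(S,[x+.027*np.cos(k),y+.027*np.sin(k),zz]) for k in t]);print(a[a[:,0].argmin()],a[a[:,0].argmax()])
cv2.imwrite("pics/n5.png",cv2.resize(b[u[1]-50:u[1]+90,u[0]-70:u[0]+70],(560,560),interpolation=cv2.INTER_CUBIC)[:,:,::-1])
E
```

```text
[ 0.62584906 -0.22943542  0.19669323] [ 6.96929723e-04  9.99999751e-01  3.36522649e-05 -1.01983468e-04]
245 408 408; 251 393 407; 257 403 406; 
bottom exp [387.25593142 271.68818869] [416.7494064  294.21355344] [404.07844562 294.21355344]
[392.60836118 246.92316254] [424.31868954 250.32297418]
[390.71878399 259.01003781] [421.64556199 262.42058484]
[388.91801396 270.52884896] [419.09901284 273.94534733]
```

View pics/n5.png

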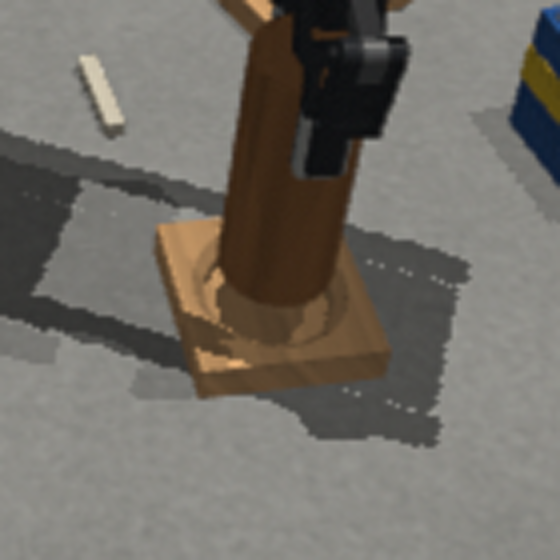

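The pot's bottom arc is at (404.7,294.5) against a predicted (404.1,294.2). The well mouth centre is at about (401,290) against a predicted (400.8,289.9), so the two agree within about 1 mm. I'll lower it in.

>>> carry_out(translation=[[0,0,3],[0,0,4],[0,0,4],[0,0,4],[0,0,3],[0,0,3],[0,0,2],[0,0,2],[0,0,2],[0,0,1],[0,0,1],[0,0,0]], turn=[[0,0,0],[0,0,0],[0,0,0],[0,0,0],[0,0,0],[0,0,0],[0,0,0],[0,0,0],[0,0,0],[0,0,0],[0,0,0],[0,0,0]])

```text
time_s: 11.67
tool_pos: [0.6258, -0.2295, 0.1677]
orientation: [0.001, 1.0, 0.0, -0.0]
contact_force: [-0.4, -0.1, -0.4]
grip_width: 0.053
grip_force: 36.8
```

>>> carry_out(translation=[[0,0,1],[0,0,1],[0,0,0.7],[0,0,0],[0,0,0]], turn=[[0,0,0],[0,0,0],[0,0,0],[0,0,0],[0,0,0]])

```text
time_s: 12.08
tool_pos: [0.626, -0.2295, 0.1653]
orientation: [0.001, 1.0, -0.0, 0.0]
contact_force: [-0.5, -1.5, 0.2]
grip_width: 0.0526
grip_force: 36.9
```

>>> carry_out(translation=[[0,0,0.6],[0,0,0.4],[0,0,0],[0,0,0]], turn=[[0,0,0],[0,0,0],[0,0,0],[0,0,0]])

```text
time_s: 12.42
tool_pos: [0.6261, -0.2296, 0.1653]
orientation: [0.001, 1.0, -0.0, 0.001]
contact_force: [-0.9, 0.3, 5.6]
grip_width: 0.0526
grip_force: 37.3
```

It's on the well floor: 5.6 N, and the TCP height matches the pick height. I'll release and rise.

>>> carry_out(translation=[[0,0,-0.5],[0,0,0],[0,0,0],[0,0,0],[0,0,0],[0,0,0],[0,0,0],[0,0,0],[0,0,0],[0,0,0]], turn=[[0,0,0],[0,0,0],[0,0,0],[0,0,0],[0,0,0],[0,0,0],[0,0,0],[0,0,0],[0,0,0],[0,0,0]], fingers=0)

```text
time_s: 13.25
tool_pos: [0.6259, -0.2295, 0.1647]
orientation: [0.001, 1.0, -0.0, -0.0]
contact_force: [-0.6, 0.2, -1.0]
grip_width: 0.0855
grip_force: 0.0
```

>>> carry_out(translation=[[0,0,-4],[0,0,-8],[0,0,-12],[0,0,-16],[0,0,-20],[0,0,-20],[0,0,-20],[10,10,-10],[14,14,0],[16,16,0],[18,18,0],[18,18,0],[18,18,0],[18,18,0],[18,18,0],[12,12,0],[8,8,0],[4,4,0],[0,0,0],[0,0,0]], turn=[[0,0,0],[0,0,0],[0,0,0],[0,0,0],[0,0,0],[0,0,0],[0,0,0],[0,0,0],[0,0,0],[0,0,0],[0,0,0],[0,0,0],[0,0,0],[0,0,0],[0,0,0],[0,0,0],[0,0,0],[0,0,0],[0,0,0],[0,0,0]])

```text
time_s: 14.92
tool_pos: [0.4727, -0.0755, 0.2752]
orientation: [0.001, 1.0, -0.0, 0.001]
contact_force: [-0.2, -0.6, 0.5]
grip_width: 0.085
grip_force: 0.0
```

```bash
python3 - <<'E'
from workcell import *
from h import *
s=get_state();w=camera_params("wrist");im=get_image("wrist");print(s["tool_pos"],s["orientation"])
b=get_image("side")
np.savez("pics/w6.npz",im=im,b=b,**w)
cv2.imwrite("pics/w6.png",np.hstack([cv2.resize(b[150:330,270:450],(400,400)),cv2.resize(im[50:370,160:480],(400,400))])[:,:,::-1])
E
```

```text
[ 0.47267567 -0.07548028  0.27518909] [ 5.50746399e-04  9.99999461e-01 -3.40927716e-04  8.11678474e-04]
```

View pics/w6.png

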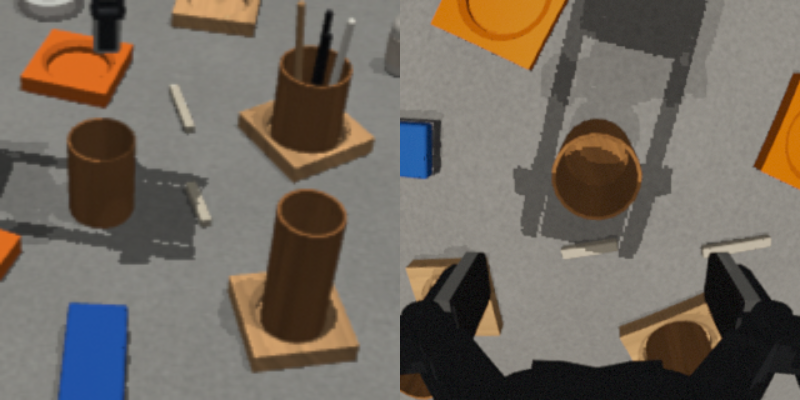

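The narrow pot stands upright in its holder. The wide pot is upright and empty, with its rim centre at about (317.6,190.8) in the wrist view and (315.5,212.5) in the side view.

```bash
python3 - <<'E'
from workcell import *
from h import *
d=np.load("pics/w6.npz");p={k:d[k] for k in("intrinsics","R","t")}
print(wray(p,(317.1,190.4),.085),ray(camera_params("side"),(315,212),.085))
print(wray(p,(160+153*.8,190.4),.085),wray(p,(160+241*.8,190.4),.085))
E
```

```text
[ 0.46895616 -0.07447527] [[ 0.4714206  -0.07638625]]
[ 0.46893541 -0.10482982] [ 0.46890305 -0.04324774]
```

>>> carry_out(translation=[[2,0,5],[0,0,12],[0,0,16],[0,0,20],[0,0,20],[0,0,20],[0,0,20],[0,0,16],[0,0,14],[0,0,10],[0,0,8],[0,0,5],[0,0,3],[0,0,0],[0,0,0]], turn=[[0,0,0],[0,0,0],[0,0,0],[0,0,0],[0,0,0],[0,0,0],[0,0,0],[0,0,0],[0,0,0],[0,0,0],[0,0,0],[0,0,0],[0,0,0],[0,0,0],[0,0,0]])

```text
time_s: 16.27
tool_pos: [0.4704, -0.0754, 0.1059]
orientation: [0.001, 1.0, -0.0, 0.0]
contact_force: [0.2, 0.1, 0.5]
grip_width: 0.0853
grip_force: 0.0
```

>>> carry_out(translation=[[0,0,0],[0,0,0],[0,0,0],[0,0,0],[0,0,0],[0,0,0],[0,0,0],[0,0,0],[0,0,0],[0,0,0]], turn=[[0,0,0],[0,0,0],[0,0,0],[0,0,0],[0,0,0],[0,0,0],[0,0,0],[0,0,0],[0,0,0],[0,0,0]], fingers=1, newtons=45)

```text
time_s: 17.1
tool_pos: [0.4705, -0.0755, 0.1066]
orientation: [0.001, 1.0, -0.0, 0.001]
contact_force: [-1.0, -0.7, 6.3]
grip_width: 0.0622
grip_force: 48.9
```

>>> carry_out(translation=[[0,0,-2],[0,0,-4],[0,0,-7],[0,0,-10],[0,0,-14],[0,0,-16],[0,0,-18],[0,0,-18],[0,0,-18],[0,0,-18],[0,0,-18],[0,0,-18],[0,0,-14],[0,0,-12],[0,0,-8],[0,0,-5],[0,0,-3],[0,0,0]], turn=[[0,0,0],[0,0,0],[0,0,0],[0,0,0],[0,0,0],[0,0,0],[0,0,0],[0,0,0],[0,0,0],[0,0,0],[0,0,0],[0,0,0],[0,0,0],[0,0,0],[0,0,0],[0,0,0],[0,0,0],[0,0,0]])

```text
time_s: 18.6
tool_pos: [0.47, -0.0752, 0.3089]
orientation: [0.001, 1.0, -0.0, 0.0]
contact_force: [0.3, 0.6, -5.0]
grip_width: 0.0627
grip_force: 50.3
```

>>> carry_out(translation=[[-2,4,0],[-4,8,0],[-6,12,0],[-8,16,0],[-9,20,0],[-10,22,0],[-10,22,0],[-10,22,0],[-10,22,0],[-10,22,0],[-10,22,0],[-10,22,0],[-10,22,0],[-10,22,0],[-10,22,0],[-10,20,0],[-8,16,0],[-6,12,0],[-5,8,0],[-4,5,0]], turn=[[0,0,0],[0,0,0],[0,0,0],[0,0,0],[0,0,0],[0,0,0],[0,0,0],[0,0,0],[0,0,0],[0,0,0],[0,0,0],[0,0,0],[0,0,0],[0,0,0],[0,0,0],[0,0,0],[0,0,0],[0,0,0],[0,0,0],[0,0,0]])

```text
time_s: 20.27
tool_pos: [0.6326, 0.2668, 0.3076]
orientation: [0.0, 1.0, -0.0, -0.001]
contact_force: [-1.1, -0.3, -3.5]
grip_width: 0.0625
grip_force: 50.3
```

>>> carry_out(translation=[[0,0,0],[0,0,0],[0,0,0]], turn=[[0,0,0],[0,0,0],[0,0,0]])

```text
time_s: 20.52
tool_pos: [0.6322, 0.2645, 0.3086]
orientation: [0.001, 1.0, -0.0, -0.0]
contact_force: [0.5, -0.4, -3.5]
grip_width: 0.0626
grip_force: 50.4
```

>>> carry_out(translation=[[0,1.5,6],[0,0,12],[0,0,16],[0,0,18],[0,0,18],[0,0,18],[0,0,18],[0,0,16],[0,0,14],[0,0,12],[0,0,8],[0,0,6],[0,0,4],[0,0,0]], turn=[[0,0,0],[0,0,0],[0,0,0],[0,0,0],[0,0,0],[0,0,0],[0,0,0],[0,0,0],[0,0,0],[0,0,0],[0,0,0],[0,0,0],[0,0,0],[0,0,0]])

```text
time_s: 21.68
tool_pos: [0.6324, 0.2668, 0.142]
orientation: [0.001, 1.0, -0.0, -0.0]
contact_force: [0.6, 0.2, -4.0]
grip_width: 0.0632
grip_force: 50.4
```

```bash
python3 - <<'E'
from workcell import *
from h import *
s=get_state();print(s["tool_pos"],s["orientation"])
b=get_image("side");S=camera_params("side");x,y,z=s["tool_pos"]
t=np.linspace(0,6.28,90)
for r,zz,n in((.032,z-.1063,"bottom"),(.042,.02,"well mouth"),(.036,.0145,"x")):
    a=np.array([proj(S,[x+r*np.cos(k),y+r*np.sin(k),zz]) for k in t]);print(n,a.min(0),a.max(0),a[a[:,1].argmax()])
u=proj(S,[x,y,.03]).astype(int);print(u)
im=cv2.resize(b[u[1]-40:u[1]+30,u[0]-35:u[0]+35],(560,560),interpolation=cv2.INTER_CUBIC)
cv2.imwrite("pics/n7.png",im[:,:,::-1])
E
```

```text
[0.632398   0.26682637 0.14197809] [ 7.81871342e-04  9.99999585e-01 -1.53322810e-04 -4.41569902e-04]
bottom [356.66382856 137.05858682] [380.17653154 149.33883399] [369.38961129 149.33883399]
well mouth [352.68708334 140.06730141] [383.29964647 156.3247514 ] [369.24488386 156.3247514 ]
x [354.75103328 142.85393396] [380.9136706  156.82533387] [368.89777298 156.82533387]
[368 144]
```

View pics/n7.png

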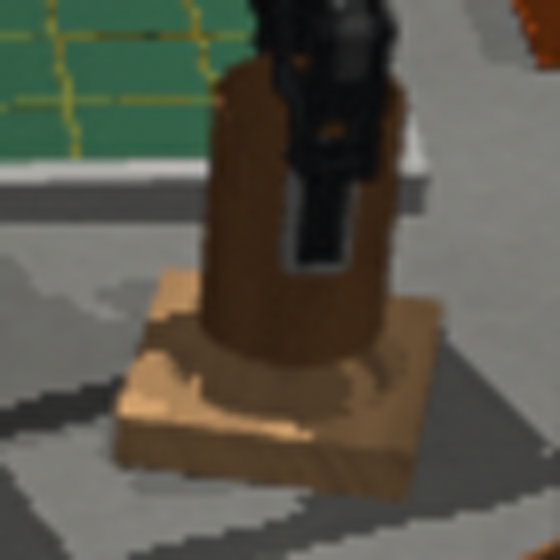

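Side view: the pot bottom is centred at column 369.2 (predicted 368.4) and the well mouth at about 367.7. The pot therefore sits about 2 mm too far in +x, still inside the bevel. I'll shift 1.5 mm back and lower.

>>> carry_out(translation=[[1.5,-0.3,2],[0,0,3],[0,0,4],[0,0,4],[0,0,3],[0,0,3],[0,0,3],[0,0,2],[0,0,2],[0,0,1],[0,0,1],[0,0,0]], turn=[[0,0,0],[0,0,0],[0,0,0],[0,0,0],[0,0,0],[0,0,0],[0,0,0],[0,0,0],[0,0,0],[0,0,0],[0,0,0],[0,0,0]])

```text
time_s: 22.73
tool_pos: [0.6311, 0.2667, 0.1145]
orientation: [0.001, 1.0, -0.0, -0.0]
contact_force: [0.3, -0.4, -4.7]
grip_width: 0.0627
grip_force: 50.4
```

>>> carry_out(translation=[[0,0,1],[0,0,0.8],[0,0,0],[0,0,0]], turn=[[0,0,0],[0,0,0],[0,0,0],[0,0,0]])

```text
time_s: 23.07
tool_pos: [0.6311, 0.2667, 0.1129]
orientation: [0.001, 1.0, -0.0, -0.0]
contact_force: [0.2, 0.0, -3.3]
grip_width: 0.0623
grip_force: 50.4
```

>>> carry_out(translation=[[0,0,0.6],[0,0,0.5],[0,0,0.3],[0,0,0],[0,0,0]], turn=[[0,0,0],[0,0,0],[0,0,0],[0,0,0],[0,0,0]])

```text
time_s: 23.48
tool_pos: [0.6311, 0.2667, 0.1127]
orientation: [0.001, 1.0, 0.0, 0.0]
contact_force: [-2.8, -0.9, 6.6]
grip_width: 0.0629
grip_force: 51.1
```

Contact at the well-floor height (TCP 0.1127, expected 0.1123). Release and rise.

>>> carry_out(translation=[[0,0,-0.7],[0,0,0],[0,0,0],[0,0,0],[0,0,0],[0,0,0],[0,0,0],[0,0,0],[0,0,0],[0,0,0]], turn=[[0,0,0],[0,0,0],[0,0,0],[0,0,0],[0,0,0],[0,0,0],[0,0,0],[0,0,0],[0,0,0],[0,0,0]], fingers=0)

```text
time_s: 24.32
tool_pos: [0.6311, 0.2667, 0.1122]
orientation: [0.001, 1.0, -0.0, -0.0]
contact_force: [0.5, 1.0, 0.0]
grip_width: 0.0851
grip_force: 0.0
```

>>> carry_out(translation=[[0,0,-4],[0,0,-8],[0,0,-12],[0,0,-16],[0,0,-20],[0,0,-20],[0,0,-20],[0,0,-20],[0,0,-15],[10,0,-10],[20,0,-5],[20,0,0],[20,0,0],[20,0,0],[10,0,0],[0,0,0],[0,0,0]], turn=[[0,0,0],[0,0,0],[0,0,0],[0,0,0],[0,0,0],[0,0,0],[0,0,0],[0,0,0],[0,0,0],[0,0,0],[0,0,0],[0,0,0],[0,0,0],[0,0,0],[0,0,0],[0,0,0],[0,0,0]])

```text
time_s: 25.73
tool_pos: [0.531, 0.267, 0.2629]
orientation: [0.0, 1.0, 0.0, 0.001]
contact_force: [1.0, 0.5, 0.5]
grip_width: 0.0857
grip_force: 0.0
```

```bash
python3 - <<'E'
from workcell import *
from h import *
b=get_image("side")
cv2.imwrite("pics/e.png",np.hstack([cv2.resize(b[90:180,323:413],(390,390)),cv2.resize(b[210:330,350:470],(390,390))])[:,:,::-1])
E
```

```text
(no output)
```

View pics/e.png

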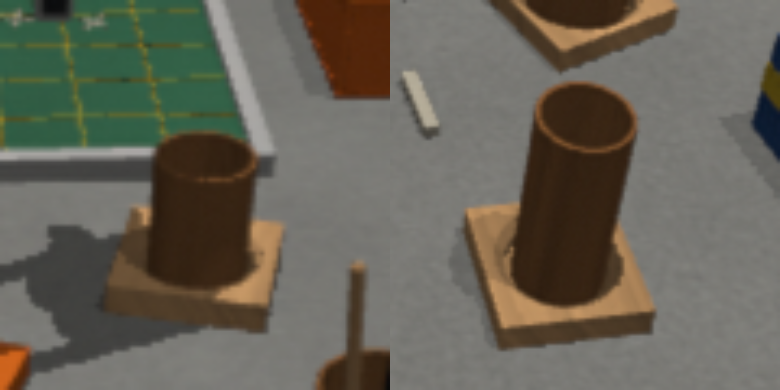

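Both pots stand upright and fully down in their wells: wide pot at crop (200,210), narrow pot at (575,200). The arm is clear of them.

```bash
python3 -c "
from workcell import *
print(sign_off())"
```

```text
the job is handed in; nothing more can be done
None
```

The narrow pot was drawn straight up out of the wide one, and both pots now stand upright, fully down in their own holders; the job was handed in at about 26 s of the 64 s allowed, with no verdict shown.

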